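# Slide the screw tin round the clutter and press it home in its parking bay

### The job

Slide the open screw tin that stands by itself at the left end of the bench across the bench top, without lifting or tipping it and without anything touching the screw box, the masking tape or the wood block, into the blue parking bay until it meets the rubber pad of the stop there. Then lean on it steadily towards the stop with about 10 N for two seconds, never more than 15 N or the stop will slip, and leave the tin standing in the bay.

Things in the scene. Friction and masses are not known exactly. Their poses are not given: they have to be found in the camera images.
- tin: Open grey metal tin of screws at the left end of the bench (not the one at the back beside the tool box), round, 74 mm in diameter and 52 mm high, about 0.2 to 0.4 kg, loose on the bench. Origin at the centre of its underside, z up.
- bay: Blue parking bay screwed to the bench, 165 x 121 mm: two upright guides 34 mm high, 82 mm apart inside, from x = -10 to +96 mm of its frame, with flared ends before that. No floor: the tin slides in on the bench top along the bay's +x axis at y = 0. Origin on the bench top midway between the guides; +x points from the mouth to the stop, z up.
- bay_mouth (a point): Middle of the bay's mouth on the bench top, at x = -38 mm of the bay's frame, where the flared ends are 101 mm apart. Axes as the bay's.
- bay_range (a point): Point on the bay's middle line at x = +12.5 mm. A steel stop (thumb screw on top, 58 mm high) with a black rubber pad is clamped in the bay at a setting that differs each time and is not measured: the tin meets the pad with its centre somewhere from 19 mm before to 19 mm beyond this point. The pad gives 1 mm per 8 N, up to 4 mm. Axes as the bay's.
- screw_box: Blue and orange card box, 65 x 90 x 43 mm (x, y, z), heavy and fixed. Origin at the centre of its underside; no corner is more than 56 mm from it. Not to be touched.
- masking_tape: Cream roll of masking tape lying flat, 100 mm in diameter, 24 mm high, fixed. Origin at the centre of its underside. Not to be touched.
- wood_block: Softwood block, 64 x 89 x 38 mm (x, y, z), fixed. Origin at the centre of its underside; no corner is more than 56 mm from it. Not to be touched.
Mind the look-alikes: they are no part of the job. Leave any red look-alike of the tin alone.

How it is judged:
By the outcome, as a careful person would: the job done as asked, in the order asked, and still so for the second after the job is handed in, with the robot touching nothing.
It also fails if it takes over 72 s, if anything falls off the work surface, if the arm or the gripper's body presses on something with over 40 N, if the wrist force passes 120 N, or if a joint passes its speed limit or range.

### The arm

A 6-joint arm with a two-finger parallel gripper is mounted at the origin on a cart in front of the work surface, level with it; the furniture and walls round the work are solid. World frame = base frame: x ahead of the robot, y to its left, z up, the work surface at z = 0. Lengths are in m, angles in rad, forces in N, time in s.
With the tool pointing down it reaches from about 0.325 to 0.9 m from the base axis. Payload 6.1 kg.
Tool frame: the origin (TCP) lies at the very end of the fingers, on their centre line; the grasp point (between the pads) lies 19 mm behind it; z points along the fingers, y is the line along which they close (so a half turn about z gives the same grasp; the last joint's range is limited). The gripper opens to 85 mm and grips with 20 to 120 N. Pads are 22 mm wide; open, the fingers measure 114 mm over their backs; the gripper's body (76 mm by 85 mm) begins 54 mm behind the grasp point. The pads swing forward as they close: fully open they stand 13 mm farther back than shut.
Start: joints at [1.136, 0.22, 1.526, -0, 1.395, -0.126], TCP at [0.19, 0.595, 0.231] pointing down, gripper open.
Joint ranges: [-2.98, 2.98], [-0.91, 2.08], [0.09, 2.57], [-1.24, 4.39], [0.2, 2.65], [-2.68, 2.68]. Speed limits (rad/s): [2.57, 2.57, 3.01, 3.14, 3.14, 3.14].

### API

Orientations are given as a unit quaternion [w, x, y, z].
In Python, from cell import readout, vision, job, finder gives the robot as it stands.
- The arm moves only by the shell command python3 -m handwheel 'ROWS' [FORCE]. ROWS is JSON, a list of rows, each a list of 3 entries, a list of its own where there are three numbers: the finger opening in mm, from 0 to 85.4, then the shift along the tool's x, y, z in mm, then the turn about the tool's z in degrees. A call has exactly 5 rows; each row shifts and turns the commanded pose from where the row before left it, along the tool's axes as they then stand; what a row does not reach is not made up. A row lasts 1/8 s, in which the tool goes at most 62.5 mm and 10.7 degrees, less where a joint would pass 70% of its speed; a pose out of reach is approached as far as the arm can. A call with a gripper value outside its range is refused whole. The fingers move at their own pace and stop on an object; FORCE is the grip in N (left out, the last holds). Time passes only in rows, so rows that do not move let the fingers close, or fill a call up. It gives the time, the measured TCP pose, the force, the opening and the grip force at its end, in the units of the state.
- readout.observe(): the state, without advancing time (a new reading comes with each control period).
- vision.grab_frame(name): name is "scene" or "top"; returns a dict with "pixels" (420x560x3 uint8, red, green, blue), "range_z" (420x560 float32, m along the optical axis (not along the pixel's ray), 0 where there is no reading), "intrinsics" (3x3 intrinsics, pixels), "camera_from_world" (4x4, takes a point from world to camera coordinates). Camera axes: x right, y down, z forward; pixel columns grow to the right and rows downward; lengths in m; the calibration is good to about 2 mm. A picture is of the moment at which its call begins.
- job.hand_in(): hands the job in; it is judged then, once.
Trained networks look in the newest picture that a camera, given by its name, has taken for a name from the list of things; names that differ only in an ending like _2 or _b are one class to them, and where a whole thing is asked for, a point or a joint stands for the part that bears it (a point fixed in the world has none). Each returns a list of dicts, best first, with "confidence" (0 to 1); they miss things now and then, are a little off and sometimes report something else, mostly with a low value. They report only what shows in the picture. A call takes as long as a camera call. They do not tell look-alikes from the thing itself.
- finder.find_in(camera, target): "extent" ([left, top, width, height] as shares, 0 to 1, of the picture: columns of its width, rows of its height, round what is visible of it).
The state is a dict: "time": time; "q": joint angles; "qvel": joint speeds; "joint_torque": joint torques, N m; "tcp_pos": TCP position; "eef_rot": TCP orientation; "ft_force": force on the tool from outside, world axes, zero at the start; "ft_torque": the same for the moment, N m; "opening": finger opening in m; "grasp_force": force on a finger pad.
Only numpy, scipy, OpenCV 4.12 (cv2) and the standard library are available. Lean on these libraries where they do the work, as an engineer would, in place of code of your own. Each camera call takes 0.05 s, during which the arm holds its last target. There are 200 camera calls.

## Working session

There is one attempt and no reset: what is moved stays moved. The work goes in short steps, Python scripts to look and compute and a shell command to move; the robot and the scene stay as the last step left them, time stands still between calls to the robot, and variables do not carry over. Pictures are saved under pics/ and viewed, at most 10 in all, crops included, and the job is handed in when it is done.

```bash
mkdir -p pics; python3 - <<'E'
from cell import readout, vision, finder
import cv2,numpy as np
s=readout.observe();print({k:np.round(v,3).tolist() for k,v in s.items()})
for c in("scene","top"):
    f=vision.grab_frame(c);cv2.imwrite(f"pics/{c}0.png",f["pixels"][:,:,::-1]);np.savez(f"{c}0.npz",**f)
    print(c,np.round(f["intrinsics"],1).tolist(),np.round(f["camera_from_world"],3).tolist())
    for t in("tin","bay","screw_box","masking_tape","wood_block"):
        print(t,[(round(d["confidence"],2),np.round(np.array(d["extent"])*[560,420,560,420]).tolist()) for d in finder.find_in(c,t)][:3])
E
```

```text
{'time': 0.0, 'q': [1.136, 0.221, 1.528, -0.0, 1.395, -0.126], 'qvel': [-0.001, -0.001, -0.0, 0.001, 0.002, -0.0], 'joint_torque': [-0.002, -49.69, -38.94, -0.0, 0.011, -0.0], 'tcp_pos': [0.19, 0.595, 0.23], 'eef_rot': [-0.0, 0.154, 0.988, -0.001], 'ft_force': [-0.666, -0.465, 0.843], 'ft_torque': [0.009, -0.009, -0.052], 'grasp_force': 0.0, 'opening': 0.086}
scene [[525.4, 0.0, 267.6], [0.0, 525.4, 203.4], [0.0, 0.0, 1.0]] [[0.884, -0.467, 0.013, -0.537], [-0.198, -0.4, -0.895, 0.033], [0.423, 0.789, -0.446, 0.942], [0.0, 0.0, 0.0, 1.0]]
tin [(0.91, [260.0, 158.0, 40.0, 38.0]), (0.65, [318.0, 146.0, 39.0, 36.0]), (0.59, [258.0, 135.0, 30.0, 31.0])]
bay [(0.73, [336.0, 216.0, 100.0, 52.0]), (0.37, [205.0, 247.0, 58.0, 64.0])]
screw_box [(0.68, [207.0, 246.0, 54.0, 62.0]), (0.24, [337.0, 213.0, 98.0, 48.0])]
masking_tape [(0.78, [162.0, 220.0, 59.0, 44.0])]
wood_block [(0.86, [278.0, 187.0, 62.0, 42.0])]
top [[393.9, 0.0, 280.1], [0.0, 393.9, 208.4], [0.0, 0.0, 1.0]] [[0.007, -0.999, -0.037, -0.209], [-0.996, -0.004, -0.084, 0.515], [0.084, 0.037, -0.996, 0.875], [0.0, 0.0, 0.0, 1.0]]
tin [(0.92, [225.0, 168.0, 33.0, 33.0]), (0.7, [221.0, 99.0, 38.0, 39.0])]
bay [(0.85, [332.0, 130.0, 76.0, 81.0])]
screw_box [(0.94, [345.0, 267.0, 47.0, 40.0])]
masking_tape []
wood_block [(0.8, [281.0, 169.0, 47.0, 46.0]), (0.18, [225.0, 167.0, 33.0, 35.0])]
```

View pics/top0.png

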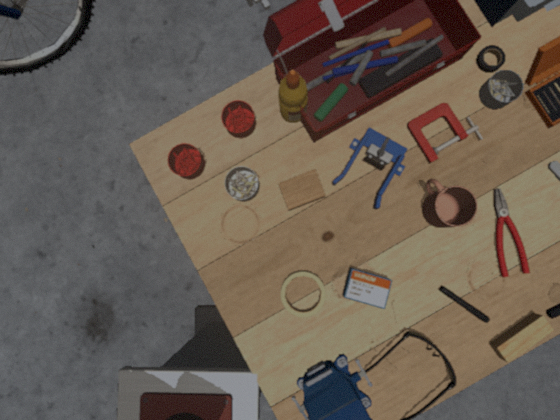

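View pics/scene0.png

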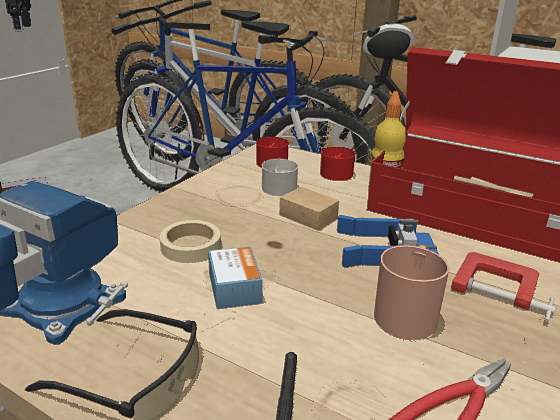

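```bash
cat > h.py <<'E'
import numpy as np
def cloud(f):
    d=f["range_z"];K=f["intrinsics"];T=np.linalg.inv(f["camera_from_world"])
    v,u=np.mgrid[:420,:560];P=np.stack([(u-K[0,2])*d/K[0,0],(v-K[1,2])*d/K[1,1],d],-1)
    W=P@T[:3,:3].T+T[:3,3];W[d==0]=np.nan;return W
def box(W,l,t,w,h,z0,z1=.2):
    P=W[t:t+h,l:l+w].reshape(-1,3);return P[(P[:,2]>z0)&(P[:,2]<z1)]
def pix(f,p):
    c=f["camera_from_world"]@np.r_[p,1];q=f["intrinsics"]@c[:3];return q[:2]/q[2]
E
python3 - <<'E'
import numpy as np,cv2
from h import *
f=dict(np.load("top0.npz"));W=cloud(f)
for n,b in dict(tin=(220,163,44,44),red=(216,96,46,46),red2=(165,140,42,42),block=(275,166,56,48),tape=(275,265,55,55),sbox=(340,262,56,50),bay=(325,122,88,92)).items():
    P=box(W,*b,.01)
    print(n,len(P),"z",np.round(np.nanpercentile(P[:,2],[5,50,95]),3),"rect",[np.round(a,3) for a in cv2.minAreaRect(P[:,:2].astype(np.float32))], "table",np.round(np.median(W[b[1]:b[1]+4,b[0]:b[0]+4,2]),4))
    if n in("tin","tape"): 
        zt=np.percentile(P[:,2],97);Q=P[P[:,2]>zt-.008];print("  rim",cv2.minEnclosingCircle(Q[:,:2].astype(np.float32)))
# ortho map of bay
P=box(W,325,120,90,95,.004)
g=f["pixels"][110:220,320:420,::-1];cv2.imwrite("pics/bay.png",cv2.resize(g,None,fx=5,fy=5,interpolation=cv2.INTER_CUBIC))
E
```

```text
tin 672 z [0.014 0.03  0.052] rect [array([ 0.571, -0.121]), array([0.074, 0.073]), np.float64(2.713)] table 0.0011
  rim ((0.5704749226570129, -0.12112928181886673), 0.03740354999899864)
red 772 z [0.014 0.031 0.052] rect [array([ 0.72 , -0.111]), array([0.074, 0.072]), np.float64(43.298)] table 0.0001
red2 792 z [0.013 0.03  0.052] rect [array([0.622, 0.007]), array([0.074, 0.073]), np.float64(27.559)] table 0.0004
block 1186 z [0.035 0.038 0.041] rect [array([ 0.558, -0.255]), array([0.064, 0.089]), np.float64(21.519)] table 0.0004
tape 756 z [0.017 0.024 0.027] rect [array([ 0.326, -0.258]), array([0.1  , 0.097]), np.float64(0.437)] table 0.0008
  rim ((0.3261758089065552, -0.25805121660232544), 0.050208356231451035)
sbox 1356 z [0.037 0.043 0.045] rect [array([ 0.342, -0.398]), array([0.091, 0.065]), np.float64(74.497)] table 0.0006
bay 1410 z [0.011 0.034 0.059] rect [array([ 0.617, -0.403]), array([0.206, 0.2  ]), np.float64(89.144)] table 0.0032
```

View pics/bay.png

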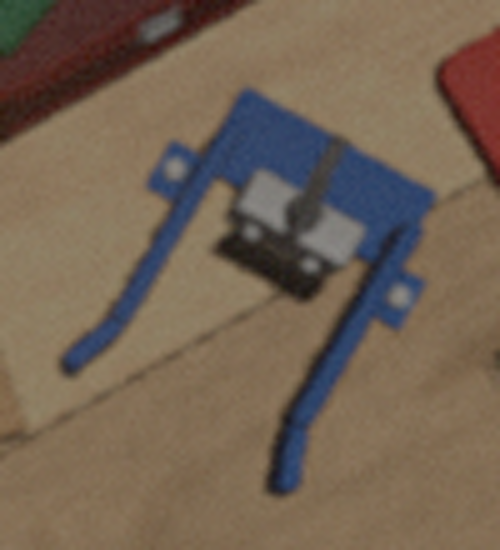

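```bash
python3 - <<'E'
import numpy as np,cv2
from h import *
f=dict(np.load("top0.npz"));W=cloud(f);p=f["pixels"].astype(int)
m=np.zeros((420,560),bool);m[126:212,328:412]=1
m&=(p[:,:,2]>p[:,:,0]+25)&(W[:,:,2]>.026)&(W[:,:,2]<.042)
P=W[m][:,:2]
def pl(c):
    u,v=320+c[0]/5,110+c[1]/5;K=f["intrinsics"];T=np.linalg.inv(f["camera_from_world"])
    r=T[:3,:3]@[(u-K[0,2])/K[0,0],(v-K[1,2])/K[1,1],1];return (T[:3,3]+r*(.034-T[2,3])/r[2])[:2]
G=[]
for a,b in(((215,165),(120,315)),((395,250),(300,410))):
    A,B=pl(a),pl(b);
    for i in range(4):
        d=(A-B)/np.linalg.norm(A-B);n=np.array([-d[1],d[0]]);t=(P-B)@d;s=(P-B)@n
        Q=P[(t>0)&(t<np.linalg.norm(A-B))&(abs(s)<(.009 if i==0 else .006))]
        l=cv2.fitLine(Q.astype(np.float32),cv2.DIST_HUBER,0,.01,.01).ravel();d2=l[:2]*np.sign(l[:2]@d)
        A,B=l[2:]+d2*((A-l[2:])@d2),l[2:]+d2*((B-l[2:])@d2)
    s=(Q-B)@n
    print(len(Q),d2,np.degrees(np.arctan2(d2[1],d2[0])),A,B,s.min(),s.max());G.append((l[2:],d2))
d=G[0][1]+G[1][1];d/=np.linalg.norm(d);n=np.array([-d[1],d[0]])
print("sep",(G[0][0]-G[1][0])@n); y=((G[0][0]+G[1][0])/2)@n
t=P@d;s=P@n-y;k=(abs(s)<.065)
print("t range",np.percentile(t[k],[0,1,2,98,100]),"s",s.min(),s.max(),"yaw",np.degrees(np.arctan2(d[1],d[0])))
t0=np.percentile(t[k],.5); 
for sg in(1,-1): q=t[(sg*s>.03)&(sg*s<.06)];print("side",sg,np.percentile(q,[0,.5,1]))
bay=n*y+d*(t0+.038);print("bay",bay,"mouth",bay-.038*d,"range",bay+.0125*d)
# stop: dark pad points
Z=W.reshape(-1,3);T=Z[:,:2]@d-(bay@d);S=Z[:,:2]@n-y;k=(abs(S)<.025)&(T>0)&(T<.12)&(Z[:,2]>.01)
import collections
for a in np.arange(.03,.12,.005):
    z=Z[k&(T>=a)&(T<a+.005),2];print(round(a,3),len(z),np.round(np.median(z),3) if len(z) else '')
E
```

```text
110 [ 0.86438334 -0.50283343] -30.187635466213045 [ 0.66430929 -0.38843606] [ 0.5949362 -0.34808  ] -0.004542962096557702 0.003597739981590953
149 [ 0.85951656 -0.51110792] -30.737655611104255 [ 0.62344772 -0.47125637] [ 0.55157712 -0.42851882] -0.0056558889241165354 0.00398430714072975
sep 0.09171965683479671
t range [0.6590549  0.66160362 0.66274502 0.78985022 0.79288334] s -0.058272942068834786 0.057038519802085554 yaw -30.462645539596636
side 1 [0.66011356 0.66162088 0.66175022]
side -1 [0.6590549  0.65997803 0.66134851]
bay [ 0.57954079 -0.39199863] mouth [ 0.54678631 -0.37273353] range [ 0.59031529 -0.39833584]
0.03 0 
0.035 0 
0.04 71 0.029
0.045 51 0.037
0.05 12 0.03
0.055 96 0.032
0.06 53 0.041
0.065 56 0.04
0.07 46 0.04
0.075 38 0.039
0.08 4 0.056
0.085 3 0.011
0.09 8 0.011
0.095 8 0.011
0.1 10 0.01
0.105 12 0.011
0.11 11 0.011
0.115 9 0.011
```

```bash
python3 -m handwheel '[[85,[0,0,0],6.4],[85,[0,0,0],6.4],[85,[-43,-26.5,0],0],[85,[-43,-26.5,0],0],[85,[-43,-26.5,0],0]]' 20
python3 -m handwheel '[[85,[-43,-26.5,0],0],[85,[-43,-26.5,0],0],[85,[-43,-26.5,0],0],[85,[-43,-26.5,0],0],[85,[-43,-26.5,0],0]]'
python3 -m handwheel '[[85,[-43,-26.5,0],0],[85,[-43,-26.5,0],0],[85,[-43,-26.5,0],0],[85,[-43,-26.5,0],0],[85,[-43,-26.5,0],0]]'
python3 -m handwheel '[[85,[-43,-26.5,0],0],[85,[-43,-26.5,0],0],[85,[-43,-26.5,0],0],[85,[0,0,0],0],[85,[0,0,0],0]]'
cat >> h.py <<'E'
def where(tx,ty):
    from cell import readout
    s=readout.observe();w,x,y,z=s["eef_rot"]
    R=np.array([[1-2*(y*y+z*z),2*(x*y-z*w),2*(x*z+y*w)],[2*(x*y+z*w),1-2*(x*x+z*z),2*(y*z-x*w)],[2*(x*z-y*w),2*(y*z+x*w),1-2*(x*x+y*y)]])
    p=np.array(s["tcp_pos"]);print("t",s["time"],"tcp",p.round(4),"yaw y",np.degrees(np.arctan2(R[1,1],R[0,1])).round(2),"F",np.round(s["ft_force"],2),"z",R[:,2].round(3))
    print("go tool mm",(R.T@(np.array([tx,ty,p[2]])-p)*1000).round(1))
E
python3 -c "
from h import *;where(.5705,-.1211)"
```

```text
time: 1.23
tcp_pos: [0.2613, 0.4602, 0.2313]
eef_rot: [0.0, 0.263, 0.965, 0.0]
ft_force: [0.4, -0.3, 0.7]
opening: 0.0845
grasp_force: 0.0
time: 1.85
tcp_pos: [0.3794, 0.2368, 0.2317]
eef_rot: [0.0, 0.263, 0.965, 0.0]
ft_force: [-0.4, -0.2, -0.2]
opening: 0.0848
grasp_force: 0.0
time: 2.48
tcp_pos: [0.4975, 0.0133, 0.2317]
eef_rot: [0.0, 0.263, 0.965, 0.0]
ft_force: [0.8, 0.6, -0.1]
opening: 0.0849
grasp_force: 0.0
time: 3.1
tcp_pos: [0.5673, -0.1188, 0.231]
eef_rot: [-0.001, 0.263, 0.965, 0.0]
ft_force: [0.8, 0.9, 0.1]
opening: 0.0849
grasp_force: 0.0
t 3.1 tcp [ 0.5673 -0.1188  0.231 ] yaw y 59.48 F [0.8  0.89 0.07] z [-0.001  0.001 -1.   ]
go tool mm [-4.  -0.4 -0. ]
```

```bash
python3 -m handwheel '[[85,[-4,0,30],0],[85,[0,0,40],0],[85,[0,0,40],0],[85,[0,0,25],0],[85,[0,0,0],0]]'
python3 - <<'E'
from h import *;import cv2
from cell import vision
f=dict(np.load("scene0.npz"));W=cloud(f);P=box(W,255,153,50,48,.012,.06);z=P[:,2].max();Q=P[P[:,2]>.047]
print(z,cv2.minEnclosingCircle(Q[:,:2].astype(np.float32)),[np.round(a,4) for a in cv2.minAreaRect(P[:,:2].astype(np.float32))])
where(.5705,-.1211)
f=vision.grab_frame("scene");cv2.imwrite("pics/s1.png",cv2.resize(f["pixels"][100:250,200:400,::-1],None,fx=4,fy=4,interpolation=cv2.INTER_CUBIC))
E
```

```text
time: 3.72
tcp_pos: [0.5689, -0.119, 0.0942]
eef_rot: [-0.003, 0.262, 0.965, 0.0]
ft_force: [0.5, 0.4, 0.8]
opening: 0.0848
grasp_force: 0.0
0.053778245011136816 ((0.5693966150283813, -0.12050747126340866), 0.03954089432954788) [array([ 0.5702, -0.1192]), array([0.2764, 0.0725]), np.float64(68.7816)]
t 3.725 tcp [ 0.5689 -0.119   0.0942] yaw y 59.6 F [0.46 0.44 0.8 ] z [-0.005  0.002 -1.   ]
go tool mm [-2.5 -1.  -0. ]
```

View pics/s1.png

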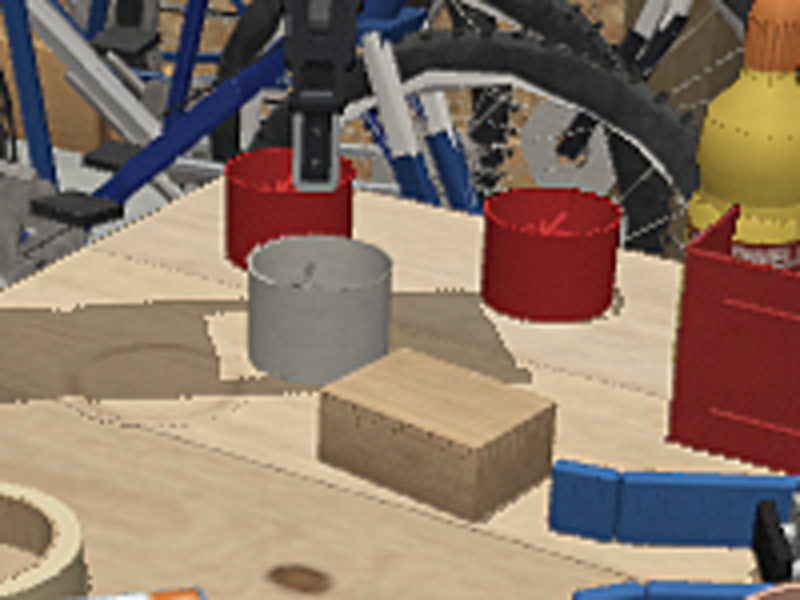

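```bash
python3 -m handwheel '[[85,[-1,-0.5,27],0],[85,[0,0,27],0],[85,[0,0,27],0],[85,[0,0,0],0],[85,[0,0,0],0]]'
python3 -c "
from h import *;where(.5705,-.1211)"
```

```text
time: 4.4
tcp_pos: [0.5733, -0.1223, 0.0176]
eef_rot: [0.002, 0.263, 0.965, -0.0]
ft_force: [-0.3, 0.7, -0.2]
opening: 0.085
grasp_force: 0.0
t 4.4 tcp [ 0.5733 -0.1223  0.0176] yaw y 59.53 F [-0.27  0.68 -0.16] z [ 0.003 -0.001 -1.   ]
go tool mm [ 3.  -0.4 -0. ]
```

```bash
python3 -m handwheel '[[70,[1.5,0,3],0],[70,[0,0,0],0],[70,[0,0,0],0],[70,[0,0,0],0],[70,[0,0,0],0]]' 25
python3 -c "
from h import *;where(.47,-.13)"
```

```text
time: 5.03
tcp_pos: [0.5729, -0.1223, 0.016]
eef_rot: [0.003, 0.263, 0.965, -0.0]
ft_force: [-2.3, -0.1, 11.3]
opening: 0.0736
grasp_force: 26.4
t 5.025 tcp [ 0.5729 -0.1223  0.016 ] yaw y 59.51 F [-2.29 -0.12 11.31] z [ 0.005 -0.002 -1.   ]
go tool mm [ 84.7 -58.8  -0.5]
```

```bash
python3 -m handwheel '[[70,[4,-3,-1],0],[70,[8,-5.5,0],0],[70,[9,-6.3,0],0],[70,[9,-6.3,0],0],[70,[9,-6.3,0],0]]'
python3 -m handwheel '[[70,[9,-6.3,0],0],[70,[9,-6.3,0],0],[70,[9,-6.3,0],0],[70,[9,-6.3,0],0],[70,[9,-6.3,0],0]]'
python3 -c "
from h import *;where(.47,-.13);where(.44,-.24)"
```

```text
time: 5.65
tcp_pos: [0.5261, -0.126, 0.016]
eef_rot: [0.004, 0.263, 0.965, -0.0]
ft_force: [6.6, 0.3, 6.4]
opening: 0.0732
grasp_force: 30.9
time: 6.28
tcp_pos: [0.4715, -0.1307, 0.0161]
eef_rot: [0.004, 0.263, 0.965, -0.0]
ft_force: [7.5, 1.5, 6.7]
opening: 0.0734
grasp_force: 30.9
t 6.275 tcp [ 0.4715 -0.1307  0.0161] yaw y 59.48 F [7.49 1.52 6.67] z [ 0.008 -0.003 -1.   ]
go tool mm [ 1.6 -0.2 -0. ]
t 6.275 tcp [ 0.4715 -0.1307  0.0161] yaw y 59.48 F [7.49 1.52 6.67] z [ 0.008 -0.003 -1.   ]
go tool mm [ -28.4 -110.2    0. ]
```

```bash
python3 -m handwheel '[[70,[-3,-11,0],0],[70,[-3,-11,0],0],[70,[-3,-11,0],0],[70,[-3,-11,0],0],[70,[-3,-11,0],0]]'
python3 -m handwheel '[[70,[-3,-11,0],0],[70,[-3,-11,0],0],[70,[-3,-11,0],0],[70,[-3,-11,0],0],[70,[-3,-11,0],0]]'
python3 -m handwheel '[[70,[-5,-6,0],0],[70,[-5,-6,0],0],[70,[-5,-6,0],0],[70,[-5,-6,0],0],[70,[-5,-6,0],0]]'
python3 -m handwheel '[[70,[-5,-6,0],0],[70,[-5,-6,0],0],[70,[-5,-6,0],0],[70,[-4,-6,0],0],[70,[-4,-6,0],0]]'
python3 - <<'E'
from h import *;import cv2
from cell import vision
where(.452,-.317)
f=vision.grab_frame("top");cv2.imwrite("pics/t2.png",cv2.resize(f["pixels"][130:330,200:420,::-1],None,fx=3,fy=3,interpolation=cv2.INTER_CUBIC))
E
```

```text
time: 6.9
tcp_pos: [0.4557, -0.183, 0.016]
eef_rot: [0.002, 0.263, 0.965, 0.002]
ft_force: [5.2, 14.6, 17.3]
opening: 0.0732
grasp_force: 32.0
time: 7.52
tcp_pos: [0.4406, -0.2377, 0.016]
eef_rot: [0.002, 0.263, 0.965, 0.002]
ft_force: [4.2, 15.6, 19.8]
opening: 0.0735
grasp_force: 32.2
time: 8.15
tcp_pos: [0.4449, -0.2731, 0.016]
eef_rot: [-0.002, 0.263, 0.965, 0.004]
ft_force: [-5.2, 26.9, 34.2]
opening: 0.073
grasp_force: 33.6
time: 8.78
tcp_pos: [0.45, -0.3113, 0.016]
eef_rot: [-0.001, 0.263, 0.965, 0.003]
ft_force: [-2.2, 22.4, 28.5]
opening: 0.0733
grasp_force: 33.1
t 8.775 tcp [ 0.45   -0.3113  0.016 ] yaw y 59.52 F [-2.16 22.42 28.48] z [ 0.     0.007 -1.   ]
go tool mm [-4.6 -3.9 -0. ]
```

View pics/t2.png

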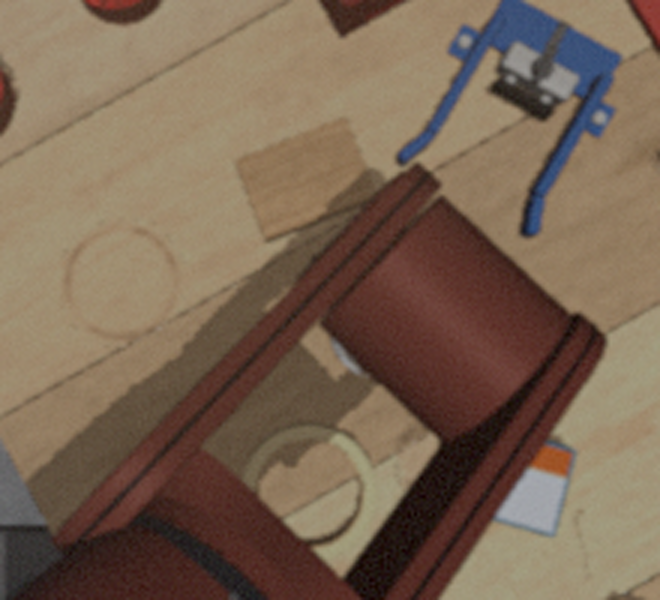

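```bash
python3 -m handwheel '[[70,[-3,-4,0],0],[70,[-1,0,-1],0],[70,[0,0,0],0],[85,[0,0,0],0],[85,[0,0,0],0]]'
python3 -c "
from h import *;where(.452,-.317)"
python3 -m handwheel '[[85,[0,0,0],0],[85,[0,0,0],0],[85,[0,0,-10],0],[85,[0,0,-30],0],[85,[0,0,-40],0]]'
python3 -m handwheel '[[85,[30,0,0],0],[60,[30,0,0],0],[40,[25,0,0],0],[40,[0,0,0],0],[40,[0,0,0],0]]'
python3 - <<'E'
from h import *;import cv2
from cell import vision
where(.452,-.317)
for c in("top","scene"):
    f=vision.grab_frame(c);W=cloud(f)
    np.savez(f"{c}1.npz",**f)
    u,v=pix(f,[.452,-.317,.052]).astype(int);print(c,u,v)
    P=W[max(v-40,0):v+40,u-40:u+40].reshape(-1,3);P=P[(P[:,2]>.047)&(P[:,2]<.056)&(np.hypot(P[:,0]-.452,P[:,1]+.317)<.05)]
    print(len(P),cv2.minEnclosingCircle(P[:,:2].astype(np.float32)))
    cv2.imwrite(f"pics/{c}3.png",cv2.resize(f["pixels"][max(v-75,0):v+75,u-100:u+100,::-1],None,fx=3,fy=3,interpolation=cv2.INTER_CUBIC))
E
```

```text
time: 9.45
tcp_pos: [0.4501, -0.3208, 0.0143]
eef_rot: [-0.0, 0.263, 0.965, -0.0]
ft_force: [-0.1, -0.2, -0.4]
opening: 0.0847
grasp_force: 0.0
t 9.45 tcp [ 0.4501 -0.3208  0.0143] yaw y 59.51 F [-0.11 -0.24 -0.4 ] z [-0. -0. -1.]
go tool mm [ 0.3  4.2 -0. ]
time: 10.07
tcp_pos: [0.4498, -0.3204, 0.0947]
eef_rot: [-0.001, 0.263, 0.965, 0.001]
ft_force: [0.6, -0.8, -0.2]
opening: 0.0852
grasp_force: 0.0
time: 10.7
tcp_pos: [0.3782, -0.2787, 0.0952]
eef_rot: [0.001, 0.263, 0.965, -0.0]
ft_force: [0.7, 0.1, 0.4]
opening: 0.0394
grasp_force: 0.0
t 10.7 tcp [ 0.3782 -0.2787  0.0952] yaw y 59.5 F [0.69 0.15 0.39] z [ 0.002 -0.001 -1.   ]
go tool mm [-83.    4.4   0.2]
top 330 236
58 ((0.4493267834186554, -0.317300021648407), 0.03709828108549118)
scene 274 217
258 ((0.4476918876171112, -0.3169322907924652), 0.03893755003809929)
```

View pics/scene3.png

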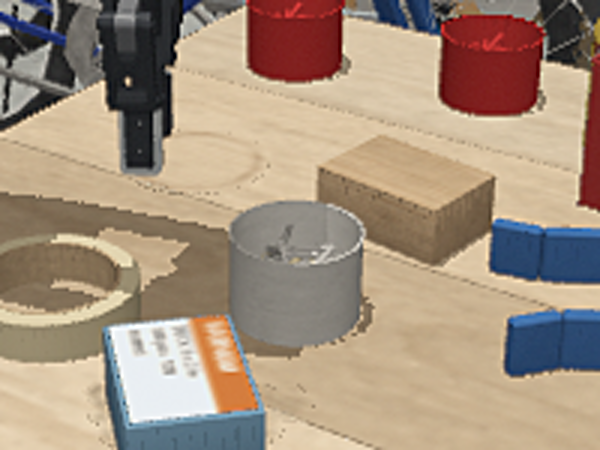

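```bash
python3 -m handwheel '[[40,[-15,2,0],0],[40,[-14,2,0],0],[40,[0,0,0],0],[40,[0,0,20],0],[40,[0,0,30],0]]'
python3 -m handwheel '[[40,[0,0,20],0],[40,[0,0,12],0],[40,[0,0,0],0],[40,[0,0,0],0],[40,[0,0,0],0]]'
python3 -c "
from h import *;where(.4493,-.3173);where(.5795,-.392)"
```

```text
time: 11.42
tcp_pos: [0.4051, -0.2898, 0.0445]
eef_rot: [0.001, 0.263, 0.965, -0.001]
ft_force: [-0.5, -0.2, -0.9]
opening: 0.04
grasp_force: 0.0
time: 12.05
tcp_pos: [0.4049, -0.2897, 0.0133]
eef_rot: [0.001, 0.263, 0.965, -0.0]
ft_force: [0.0, 0.4, 0.2]
opening: 0.04
grasp_force: 0.0
t 12.05 tcp [ 0.4049 -0.2897  0.0133] yaw y 59.51 F [0.03 0.43 0.15] z [ 0.001 -0.001 -1.   ]
go tool mm [-52.3  -1.3   0.1]
t 12.05 tcp [ 0.4049 -0.2897  0.0133] yaw y 59.51 F [0.03 0.43 0.15] z [ 0.001 -0.001 -1.   ]
go tool mm [-202.4    0.4    0.4]
```

```bash
python3 -m handwheel '[[40,[-4,0,0],0],[40,[-4,0,0],0],[40,[-4,0,0],0],[40,[-5,0,0],0],[40,[-6,0,0],0]]'
python3 -m handwheel '[[40,[-7,0,0],0],[40,[-7,0,0],0],[40,[-7,0,0],0],[40,[-7,0,0],0],[40,[-7,0,0],0]]'
python3 -m handwheel '[[40,[-7,0,0],0],[40,[-7,0,0],0],[40,[-7,0,0],0],[40,[-7,0,0],0],[40,[-7,0,0],0]]'
python3 -c "
from h import *;where(.5795,-.392)"
```

```text
time: 12.68
tcp_pos: [0.4235, -0.3002, 0.012]
eef_rot: [-0.001, 0.263, 0.965, 0.0]
ft_force: [-4.6, 2.6, 3.5]
opening: 0.0397
grasp_force: 2.7
time: 13.3
tcp_pos: [0.4538, -0.3179, 0.012]
eef_rot: [-0.001, 0.263, 0.965, 0.001]
ft_force: [-5.1, 3.6, 5.5]
opening: 0.0401
grasp_force: 2.9
time: 13.92
tcp_pos: [0.484, -0.3357, 0.012]
eef_rot: [-0.001, 0.263, 0.965, 0.001]
ft_force: [-4.2, 2.6, 4.4]
opening: 0.04
grasp_force: 2.9
t 13.925 tcp [ 0.484  -0.3357  0.012 ] yaw y 59.52 F [-4.19  2.57  4.4 ] z [-0.002  0.002 -1.   ]
go tool mm [-1.109e+02 -1.000e-01 -3.000e-01]
```

```bash
python3 -m handwheel '[[40,[-7,0,0],0],[40,[-7,0,0],0],[40,[-7,0,0],0],[40,[-7,0,0],0],[40,[-7,0,0],0]]'
python3 -m handwheel '[[40,[-6,0,0],0],[40,[-4,0,0],0],[40,[-4,0,0],0],[40,[-3,0,0],0],[40,[-2,0,0],0]]'
python3 -m handwheel '[[40,[0,0,0],0],[40,[0,0,0],0],[40,[0,0,0],0],[40,[0,0,0],0],[40,[0,0,0],0]]'
python3 - <<'E'
from h import *;import cv2
from cell import vision
where(.5795,-.392)
for c in("top","scene"):
    f=vision.grab_frame(c)
    u,v=pix(f,[.58,-.392,.03]).astype(int)
    cv2.imwrite(f"pics/{c}4.png",cv2.resize(f["pixels"][max(v-50,0):v+50,u-65:u+65,::-1],None,fx=5,fy=5,interpolation=cv2.INTER_CUBIC))
E
```

```text
time: 14.55
tcp_pos: [0.5142, -0.3535, 0.012]
eef_rot: [-0.001, 0.263, 0.965, 0.001]
ft_force: [-5.1, 3.0, 5.8]
opening: 0.0401
grasp_force: 2.9
time: 15.18
tcp_pos: [0.5309, -0.3635, 0.0121]
eef_rot: [-0.0, 0.263, 0.965, 0.0]
ft_force: [-4.2, 2.1, 2.6]
opening: 0.04
grasp_force: 2.3
time: 15.8
tcp_pos: [0.5311, -0.3637, 0.0123]
eef_rot: [0.0, 0.263, 0.965, -0.0]
ft_force: [-0.3, 0.6, -1.3]
opening: 0.0401
grasp_force: 0.6
t 15.8 tcp [ 0.5311 -0.3637  0.0123] yaw y 59.51 F [-0.26  0.64 -1.33] z [ 0. -0. -1.]
go tool mm [-56.1   0.2   0. ]
```

View pics/scene4.png

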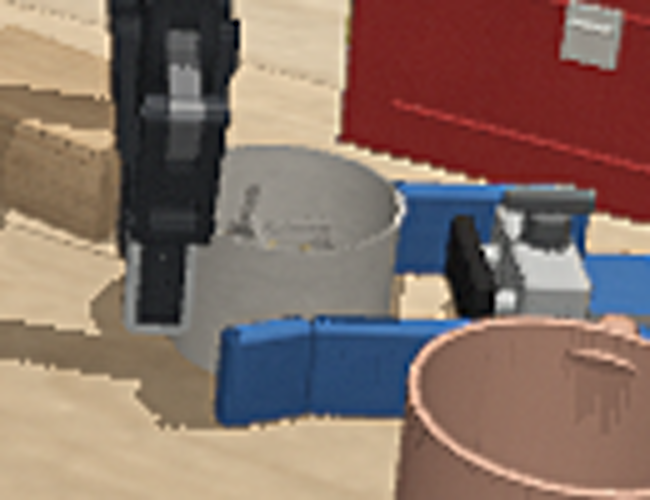

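```bash
python3 -m handwheel '[[40,[-1.5,0,0],0],[40,[-1.5,0,0],0],[40,[-1.5,0,0],0],[40,[-1.5,0,0],0],[40,[-1,0,0],0]]'
python3 -m handwheel '[[40,[-1,0,0],0],[40,[-1,0,0],0],[40,[-1,0,0],0],[40,[-1,0,0],0],[40,[-1,0,0],0]]'
python3 -c "
from h import *;where(.5795,-.392)"
```

```text
time: 16.52
tcp_pos: [0.537, -0.3673, 0.0123]
eef_rot: [-0.0, 0.263, 0.965, -0.0]
ft_force: [-2.3, 1.6, 1.1]
opening: 0.04
grasp_force: 1.4
time: 17.15
tcp_pos: [0.5413, -0.3698, 0.0123]
eef_rot: [0.0, 0.263, 0.965, -0.0]
ft_force: [-2.3, 1.8, 0.8]
opening: 0.0399
grasp_force: 1.4
t 17.15 tcp [ 0.5413 -0.3698  0.0123] yaw y 59.51 F [-2.32  1.78  0.79] z [ 0. -0. -1.]
go tool mm [-44.2   0.2   0. ]
```

```bash
cat > ok.py <<'E'
import sys,numpy as np
from cell import readout
s=readout.observe();f=-np.array(s["ft_force"])@[.862,-.507,0]
print("t",round(s["time"],2),"push",round(f,2),"x",round((np.array(s["tcp_pos"])-[.5795,-.392,0])@[.862,-.507,0]*1000,2),"Fz",round(s["ft_force"][2],1));sys.exit(f>float(sys.argv[1]))
E
C="python3 ok.py 4.2"
python3 -m handwheel '[[40,[-0.3,0,0],0],[40,[-0.3,0,0],0],[40,[-0.2,0,0],0],[40,[-0.2,0,0],0],[40,[-0.2,0,0],0]]' >/dev/null; $C &&
python3 -m handwheel '[[40,[-0.2,0,0],0],[40,[-0.2,0,0],0],[40,[-0.2,0,0],0],[40,[-0.2,0,0],0],[40,[-0.2,0,0],0]]' >/dev/null; $C &&
python3 -m handwheel '[[40,[-0.2,0,0],0],[40,[-0.2,0,0],0],[40,[-0.2,0,0],0],[40,[-0.2,0,0],0],[40,[-0.2,0,0],0]]' >/dev/null; $C &&
python3 -m handwheel '[[40,[-0.2,0,0],0],[40,[-0.2,0,0],0],[40,[-0.2,0,0],0],[40,[-0.2,0,0],0],[40,[-0.2,0,0],0]]' >/dev/null; $C
```

```text
t 17.77 push 1.66 x -43.03 Fz 0.2
t 17.77 push 1.66 x -43.03 Fz 0.2
t 17.77 push 1.66 x -43.03 Fz 0.2
t 17.77 push 1.66 x -43.03 Fz 0.2False
False
False
False
```

```bash
sed -i 's/sys.exit(f>float(sys.argv\[1\]))/sys.exit(int(f>float(sys.argv[1])))/' ok.py
C="python3 ok.py 4.2"
python3 -m handwheel '[[40,[-0.2,0,0],0],[40,[-0.2,0,0],0],[40,[-0.2,0,0],0],[40,[-0.2,0,0],0],[40,[-0.2,0,0],0]]' >/dev/null && $C &&
python3 -m handwheel '[[40,[-0.2,0,0],0],[40,[-0.2,0,0],0],[40,[-0.2,0,0],0],[40,[-0.2,0,0],0],[40,[-0.2,0,0],0]]' >/dev/null && $C &&
python3 -m handwheel '[[40,[-0.2,0,0],0],[40,[-0.2,0,0],0],[40,[-0.2,0,0],0],[40,[-0.2,0,0],0],[40,[-0.2,0,0],0]]' >/dev/null && $C &&
python3 -m handwheel '[[40,[-0.2,0,0],0],[40,[-0.2,0,0],0],[40,[-0.2,0,0],0],[40,[-0.2,0,0],0],[40,[-0.2,0,0],0]]' >/dev/null && $C &&
python3 -m handwheel '[[40,[-0.2,0,0],0],[40,[-0.2,0,0],0],[40,[-0.2,0,0],0],[40,[-0.2,0,0],0],[40,[-0.2,0,0],0]]' >/dev/null && $C &&
python3 -m handwheel '[[40,[-0.2,0,0],0],[40,[-0.2,0,0],0],[40,[-0.2,0,0],0],[40,[-0.2,0,0],0],[40,[-0.2,0,0],0]]' >/dev/null && $C
```

```text
t 18.4 push 3.24 x -42.01 Fz 0.5
t 19.02 push 2.23 x -40.99 Fz 0.7
t 19.65 push 1.55 x -40.01 Fz 0.3
t 20.27 push 2.51 x -38.99 Fz 0.1
t 20.9 push 3.08 x -38.02 Fz 0.5
t 21.52 push 1.81 x -36.99 Fz -0.8
```

```bash
C="python3 ok.py 4.2"
python3 -m handwheel '[[40,[-0.2,0,0],0],[40,[-0.2,0,0],0],[40,[-0.2,0,0],0],[40,[-0.2,0,0],0],[40,[-0.2,0,0],0]]' >/dev/null && $C &&
python3 -m handwheel '[[40,[-0.2,0,0],0],[40,[-0.2,0,0],0],[40,[-0.2,0,0],0],[40,[-0.2,0,0],0],[40,[-0.2,0,0],0]]' >/dev/null && $C &&
python3 -m handwheel '[[40,[-0.2,0,0],0],[40,[-0.2,0,0],0],[40,[-0.2,0,0],0],[40,[-0.2,0,0],0],[40,[-0.2,0,0],0]]' >/dev/null && $C &&
python3 -m handwheel '[[40,[-0.2,0,0],0],[40,[-0.2,0,0],0],[40,[-0.2,0,0],0],[40,[-0.2,0,0],0],[40,[-0.2,0,0],0]]' >/dev/null && $C &&
python3 -m handwheel '[[40,[-0.2,0,0],0],[40,[-0.2,0,0],0],[40,[-0.2,0,0],0],[40,[-0.2,0,0],0],[40,[-0.2,0,0],0]]' >/dev/null && $C &&
python3 -m handwheel '[[40,[-0.2,0,0],0],[40,[-0.2,0,0],0],[40,[-0.2,0,0],0],[40,[-0.2,0,0],0],[40,[-0.2,0,0],0]]' >/dev/null && $C
```

```text
t 22.15 push 2.63 x -36.02 Fz -0.3
t 22.77 push 2.8 x -35.02 Fz -0.0
t 23.4 push 5.28 x -34.38 Fz 0.8
```

```bash
python3 -m handwheel '[[40,[-0.1,0,0],0],[40,[-0.1,0,0],0],[40,[-0.1,0,0],0],[40,[0,0,0],0],[40,[0,0,0],0]]' >/dev/null; python3 ok.py 99
python3 -m handwheel '[[40,[0,0,0],0],[40,[0,0,0],0],[40,[0,0,0],0],[40,[0,0,0],0],[40,[0,0,0],0]]' >/dev/null; python3 ok.py 99
```

```text
t 24.02 push 7.07 x -34.28 Fz 1.8
t 24.65 push 5.95 x -34.27 Fz 2.1
```

```bash
python3 -m handwheel '[[40,[-0.2,0,0],0],[40,[-0.2,0,0],0],[40,[-0.2,0,0],0],[40,[-0.2,0,0],0],[40,[0,0,0],0]]' >/dev/null; python3 ok.py 99
python3 -m handwheel '[[40,[0,0,0],0],[40,[0,0,0],0],[40,[0,0,0],0],[40,[0,0,0],0],[40,[0,0,0],0]]' >/dev/null; python3 ok.py 99
```

```text
t 25.27 push 8.45 x -34.03 Fz 4.1
t 25.9 push 7.85 x -34.04 Fz 3.9
```

```bash
python3 -m handwheel '[[40,[-0.2,0,-0.1],0],[40,[-0.2,0,-0.1],0],[40,[-0.2,0,-0.1],0],[40,[-0.2,0,-0.1],0],[40,[0,0,0],0]]' >/dev/null; python3 ok.py 99
python3 -m handwheel '[[40,[-0.1,0,0],0],[40,[-0.1,0,0],0],[40,[0,0,0],0],[40,[0,0,0],0],[40,[0,0,0],0]]' >/dev/null; python3 ok.py 99
```

```text
t 26.52 push 9.27 x -33.78 Fz 3.5
t 27.15 push 9.82 x -33.77 Fz 3.7
```

```bash
python3 -m handwheel '[[40,[-0.2,0,0],0],[40,[-0.2,0,0],0],[40,[-0.2,0,0],0],[40,[-0.1,0,0],0],[40,[0,0,0],0]]' >/dev/null; python3 ok.py 99
python3 -m handwheel '[[40,[0,0,0],0],[40,[0,0,0],0],[40,[0,0,0],0],[40,[0,0,0],0],[40,[0,0,0],0]]' >/dev/null; python3 ok.py 99
python3 - <<'E'
from cell import readout,vision
import numpy as np
F=[]
for i in range(4):
    vision.grab_frame("top");F.append(readout.observe()["ft_force"])
print(-np.array(F)@[.862,-.507,0])
E
```

```text
t 27.77 push 11.21 x -33.52 Fz 4.4
t 28.4 push 11.65 x -33.53 Fz 5.4
[12.10247054 11.96520138 11.88989158 11.99416793]
```

```bash
for i in 1; do :; done
python3 -m handwheel '[[40,[-0.1,0,0],0],[40,[-0.1,0,0],0],[40,[0,0,0],0],[40,[0,0,0],0],[40,[0,0,0],0]]' >/dev/null; python3 ok.py 99
python3 -m handwheel '[[40,[0,0,0],0],[40,[0,0,0],0],[40,[0,0,0],0],[40,[0,0,0],0],[40,[0,0,0],0]]' >/dev/null; python3 ok.py 99
python3 -m handwheel '[[40,[0,0,0],0],[40,[0,0,0],0],[40,[0,0,0],0],[40,[0,0,0],0],[40,[0,0,0],0]]' >/dev/null; python3 ok.py 99
python3 -m handwheel '[[40,[0,0,0],0],[40,[0,0,0],0],[40,[0,0,0],0],[40,[0,0,0],0],[40,[0,0,0],0]]' >/dev/null; python3 ok.py 99
python3 -m handwheel '[[40,[0,0,0],0],[40,[0,0,0],0],[40,[0,0,0],0],[40,[0,0,0],0],[40,[0,0,0],0]]' >/dev/null; python3 ok.py 99
```

```text
t 29.23 push 12.93 x -33.53 Fz 6.1
t 29.85 push 12.67 x -33.55 Fz 6.0
t 30.48 push 12.62 x -33.51 Fz 5.8
t 31.1 push 11.67 x -33.52 Fz 6.4
t 31.73 push 13.16 x -33.53 Fz 6.5
```

```bash

python3 -m handwheel '[[40,[0.2,0,0],0],[40,[0.2,0,0],0],[40,[0.2,0,0],0],[40,[0.2,0,0],0],[40,[0,0,0],0]]' >/dev/null; python3 ok.py 99
python3 -m handwheel '[[40,[0.2,0,0],0],[40,[0.2,0,0],0],[40,[0.2,0,0],0],[40,[0.2,0,0],0],[40,[0,0,0],0]]' >/dev/null; python3 ok.py 99
python3 -m handwheel '[[40,[0.2,0,0],0],[40,[0.2,0,0],0],[40,[0.2,0,0],0],[40,[0.2,0,0],0],[40,[0,0,0],0]]' >/dev/null; python3 ok.py 99
python3 -m handwheel '[[40,[0.2,0,0],0],[40,[0.2,0,0],0],[40,[0.2,0,0],0],[40,[0.2,0,0],0],[40,[0,0,0],0]]' >/dev/null; python3 ok.py 99
```

```text
t 32.35 push 10.06 x -33.51 Fz 2.9
t 32.98 push 6.89 x -33.56 Fz 1.5
t 33.6 push 4.26 x -33.66 Fz -0.4
t 34.23 push 3.24 x -33.95 Fz -1.6
```

```bash

python3 -m handwheel '[[40,[-0.3,0,0],0],[40,[-0.3,0,0],0],[40,[-0.3,0,0],0],[40,[-0.3,0,0],0],[40,[-0.2,0,0],0]]' >/dev/null; python3 ok.py 99
python3 -m handwheel '[[40,[-0.2,0,-0.1],0],[40,[-0.2,0,-0.1],0],[40,[-0.2,0,-0.1],0],[40,[-0.2,0,-0.1],0],[40,[0,0,0],0]]' >/dev/null; python3 ok.py 99
python3 -m handwheel '[[40,[-0.1,0,-0.1],0],[40,[-0.1,0,-0.1],0],[40,[-0.1,0,0],0],[40,[-0.1,0,0],0],[40,[0,0,0],0]]' >/dev/null; python3 ok.py 99
```

```text
t 34.85 push 6.68 x -33.67 Fz 0.3
t 35.48 push 7.65 x -33.42 Fz 1.0
t 36.1 push 9.18 x -33.29 Fz -0.2
```

```bash

python3 -m handwheel '[[40,[-0.1,0,0],0],[40,[-0.1,0,0],0],[40,[-0.1,0,0],0],[40,[0,0,0],0],[40,[0,0,0],0]]' >/dev/null; python3 ok.py 99
python3 -m handwheel '[[40,[0,0,0],0],[40,[0,0,0],0],[40,[0,0,0],0],[40,[0,0,0],0],[40,[0,0,0],0]]' >/dev/null; python3 ok.py 99
python3 -m handwheel '[[40,[0,0,0],0],[40,[0,0,0],0],[40,[0,0,0],0],[40,[0,0,0],0],[40,[0,0,0],0]]' >/dev/null; python3 ok.py 99
python3 -m handwheel '[[40,[0,0,0],0],[40,[0,0,0],0],[40,[0,0,0],0],[40,[0,0,0],0],[40,[0,0,0],0]]' >/dev/null; python3 ok.py 99
python3 -m handwheel '[[40,[0,0,0],0],[40,[0,0,0],0],[40,[0,0,0],0],[40,[0,0,0],0],[40,[0,0,0],0]]' >/dev/null; python3 ok.py 99
python3 -m handwheel '[[40,[0,0,0],0],[40,[0,0,0],0],[40,[0,0,0],0],[40,[0,0,0],0],[40,[0,0,0],0]]' >/dev/null; python3 ok.py 99
```

```text
t 36.73 push 8.75 x -33.2 Fz 1.3
t 37.35 push 8.43 x -33.24 Fz 0.1
t 37.98 push 9.48 x -33.22 Fz -0.1
t 38.6 push 9.2 x -33.21 Fz 0.3
t 39.23 push 9.09 x -33.19 Fz 0.1
t 39.85 push 8.14 x -33.23 Fz 0.1
```

```bash

python3 -m handwheel '[[40,[-0.1,0,0],0],[40,[-0.1,0,0],0],[40,[-0.1,0,0],0],[40,[-0.1,0,0],0],[40,[-0.1,0,0],0]]' >/dev/null; python3 ok.py 99
python3 -m handwheel '[[40,[-0.1,0,0],0],[40,[0,0,0],0],[40,[0,0,0],0],[40,[0,0,0],0],[40,[0,0,0],0]]' >/dev/null; python3 ok.py 99
python3 -m handwheel '[[40,[0,0,0],0],[40,[0,0,0],0],[40,[0,0,0],0],[40,[0,0,0],0],[40,[0,0,0],0]]' >/dev/null; python3 ok.py 99
python3 -m handwheel '[[40,[0,0,0],0],[40,[0,0,0],0],[40,[0,0,0],0],[40,[0,0,0],0],[40,[0,0,0],0]]' >/dev/null; python3 ok.py 99
python3 -m handwheel '[[40,[0,0,0],0],[40,[0,0,0],0],[40,[0,0,0],0],[40,[0,0,0],0],[40,[0,0,0],0]]' >/dev/null; python3 ok.py 99
python3 -m handwheel '[[40,[0,0,0],0],[40,[0,0,0],0],[40,[0,0,0],0],[40,[0,0,0],0],[40,[0,0,0],0]]' >/dev/null; python3 ok.py 99
```

```text
t 40.48 push 10.14 x -33.11 Fz 1.1
t 41.1 push 9.13 x -33.1 Fz 1.1
t 41.73 push 10.87 x -33.08 Fz 2.1
t 42.35 push 10.75 x -33.08 Fz 1.6
t 42.98 push 10.66 x -33.09 Fz 1.1
t 43.6 push 11.04 x -33.1 Fz 1.8
```

```bash

python3 -m handwheel '[[40,[0.3,0,0.1],0],[40,[0.3,0,0.1],0],[40,[0.3,0,0.1],0],[40,[0.3,0,0.1],0],[40,[0.4,0,0.2],0]]' >/dev/null; python3 ok.py 99
python3 -m handwheel '[[40,[0.5,0,0],0],[40,[0.5,0,0],0],[40,[0.8,0,0],0],[40,[1,0,0],0],[40,[2,0,0],0]]' >/dev/null; python3 ok.py 99
python3 -m handwheel '[[40,[5,0,0],0],[40,[10,0,0],0],[40,[10,0,0],0],[40,[0,0,-20],0],[40,[0,0,-30],0]]' >/dev/null; python3 ok.py 99
python3 -m handwheel '[[40,[0,0,-40],0],[40,[0,0,-40],0],[40,[30,0,-30],0],[40,[50,0,0],0],[40,[50,0,0],0]]'
python3 - <<'E'
from h import *;import cv2
from cell import vision
for c in("top","scene"):
    f=vision.grab_frame(c);W=cloud(f);P=W.reshape(-1,3)
    P=P[(P[:,2]>.046)&(P[:,2]<.056)&(np.hypot(P[:,0]-.587,P[:,1]+.396)<.045)]
    c0=cv2.minEnclosingCircle(P[:,:2].astype(np.float32));d=np.array([.862,-.507]);q=np.array(c0[0])-[.5795,-.392];print(len(P),c0,"bay x,y",q@d,q@[.507,.862])
    u,v=pix(f,[.58,-.392,.03]).astype(int)
    cv2.imwrite(f"pics/{c}5.png",cv2.resize(f["pixels"][max(v-60,0):v+60,u-80:u+80,::-1],None,fx=5,fy=5,interpolation=cv2.INTER_CUBIC))
E
```

```text
t 44.23 push 5.74 x -33.35 Fz -0.2
t 44.85 push -0.92 x -35.7 Fz 0.2
t 45.48 push -0.53 x -62.71 Fz 0.3
time: 46.1
tcp_pos: [0.4135, -0.2947, 0.175]
eef_rot: [0.002, 0.263, 0.965, -0.001]
ft_force: [0.2, 0.9, 0.1]
opening: 0.0399
grasp_force: 0.0
102 ((0.5854986906051636, -0.39536115527153015), 0.037113141268491745) bay x,y 0.0068749770243167665 0.00014402029275894715
315 ((0.5889702439308167, -0.3982149362564087), 0.042221855372190475) bay x,y 0.011314322950363139 -0.0005558613801002446
```

View pics/scene5.png

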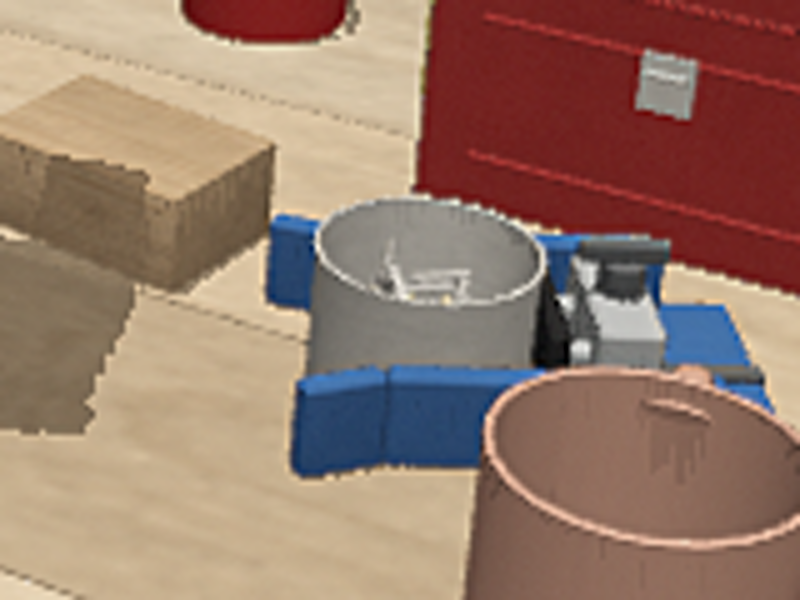

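The tin stands level in the bay, its wall against the black pad (about px 545,320), and the gripper is clear.

```bash
python3 -c "
from cell import job;print(job.hand_in())"
```

```text
the job is handed in; nothing more can be done
None
```

The tin is standing in the bay against the stop's pad and the job is handed in; I leaned on it twice, because the first lean (about 12–13 N at the tool for 3.5 s, under the 15 N limit) seemed to put only about 8 N on the stop, and the second held 9–11 N for over two seconds.

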